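# Press the guarded clamp lever on the bridge blank

## Task

In one of the two bench presses a wooden bridge blank lies short of its end stop: push it along its channel with the fingertips until it is fully home against the stop, then reach down through the window of that press's guard and press the lever all the way down, where it stays, without touching the guard's frame. Grasp and lift nothing, leave the other press and the things on the bench alone, and finish clear of everything.

Things in the scene. Friction and masses are not known exactly. Their poses are not given: they have to be found in the camera images.
- press_a: the loaded press, with the blank in its channel: level steel base plate 340 x 110 x 12 mm. Origin under the base, on the bench, between the channel's sides; x runs along the channel to the end stop (the push direction, away from the robot, turned up to 0.25 rad), y left, z up. The base spans x -0.190 to 0.150; its top is at z = 0.012.
- stop_a (a point): centre of the face of press_a's steel end stop (34 mm wide, top at z = 0.034), at x = 0.095, y = 0, z = 0.021 in press_a's frame. The channel before it lies between two low fences: inside faces y = +-0.018, tops z = 0.022, x from -0.020 to 0.090.
- guard_a: guard of press_a, not to be touched; same origin and axes as press_a. Flat steel frame, underside z = 0.146, top z = 0.150, outside x -0.028 to 0.118, y -0.063 to 0.063, on 4 corner posts with thin rods along the sides. Its window, open from above, is 110 x 90 mm: x -0.010 to 0.100, y -0.045 to 0.045.
- paddle_a (a point): centre of the upper face of the black paddle (34 x 36 mm) at the free end of press_a's lever, below the guard's window; about x = 0.045, y = 0 in press_a's frame. Its height is z = 0.138 at joint value 0 and 0.108 at the end of travel; it moves down almost straight, 82 mm from a hinge (x = 0.125, z = 0.118) that runs along y.
- lever_a (a joint): angle of press_a's lever (rad): starts between 0 (up) and 0.06, grows as it is pressed down, rigid stop at 0.36. Friction hinge: takes about 4 N at the paddle all the way, and stays where it is left. It drives a vertical ram at x = 0.082 whose pad comes down to the top of a blank that is home.
- blank_center (a point): centre (half-way up) of the bridge blank, a dark wooden bar 190 mm long (x, along the channel) x 32 wide x 18 high, about 90 g, lying on the base plate with 2 mm play to each fence. Home, it touches the end stop and this point is at x = 0 in press_a's frame; it starts 25 to 55 mm short, its near end jutting out towards the robot.
- press_b: the other press, empty, with the same guard and lever as press_a and the same origin and axes; not to be touched.
- lever_b (a joint): angle of press_b's lever (rad), as lever_a; to be left as it is.
- glue: white glue bottle, 48 mm across, 130 mm tall; loose bystander, origin on its underside
- jar: small amber jar, 36 mm across, 45 mm tall, standing between the presses; loose bystander, origin on its underside
- sander: cork sanding block 90 x 50 x 30 mm; loose bystander, origin on its underside
- driver: screwdriver lying on the bench; loose bystander, origin on its underside
- brush: brush lying on the bench; loose bystander, origin on its underside
- mug: mug, 76 mm across, 85 mm tall; loose bystander, origin on its underside
- tin: paint tin, 84 mm across, 100 mm tall; loose bystander, origin on its underside
Mind the look-alikes: they are no part of the job. Of the things shaped like the part that bears blank_center, the dark wooden one is meant.

How it is judged:
By the outcome, as a careful person would: the job done as asked, in the order asked, and still so for the second after the job is handed in, with the robot touching nothing.
It also fails if it takes over 48 s, if anything falls off the work surface, if the arm or the gripper's body presses on something with over 40 N, if the wrist force passes 120 N, or if a joint passes its speed limit or range.

## Robot

A 6-joint arm with a two-finger parallel gripper is mounted at the origin on the work surface. World frame = base frame: x ahead of the robot, y to its left, z up, the work surface at z = 0. Lengths are in m, angles in rad, forces in N, time in s.
With the tool pointing down it reaches from about 0.25 to 0.725 m from the base axis. Payload 4 kg.
Tool frame: the origin (TCP) lies at the very end of the fingers, on their centre line; the grasp point (between the pads) lies 19 mm behind it; z points along the fingers, y is the line along which they close (so a half turn about z gives the same grasp; the last joint's range is limited). The gripper opens to 85 mm and grips with 20 to 120 N. Pads are 22 mm wide; open, the fingers measure 114 mm over their backs; the gripper's body (76 mm by 85 mm) begins 54 mm behind the grasp point. The pads swing forward as they close: fully open they stand 13 mm farther back than shut.
Start: joints at [1.186, 0.241, 0.005, 1.335, 0, 1.571], TCP at [0.188, 0.463, 0.231] pointing down, gripper open.
Joint ranges: [-2.72, 2.72], [-1.05, 1.87], [-1.09, 1.28], [-1.99, 2.15], [-1.42, 1.44], [-3.14, 3.14]. Speed limits (rad/s): [2.79, 2.79, 3.14, 3.14, 3.14, 3.14].

## Interface

Orientations are given as a unit quaternion [x, y, z, w].
In Python, from workcell import bot gives the robot as it stands.
- The arm moves only by the tool carry_out, never from a script. Its argument "increments" is one flat list of numbers, 5 for each row, row after row: the finger opening in cm, from 0 to 8.54, then the shift along the tool's x, y, z in cm, then the turn about the tool's z in rad. A call has exactly 5 rows; each row shifts and turns the commanded pose from where the row before left it, along the tool's axes as they then stand; what a row does not reach is not made up. A row lasts 1/8 s, in which the tool goes at most 62.5 mm and 10.7 degrees, less where a joint would pass 70% of its speed; a pose out of reach is approached as far as the arm can. A call with a gripper value outside its range is refused whole. The fingers move at their own pace and stop on an object; the grip force is fixed at half the most. Time passes only in rows, so rows that do not move let the fingers close, or fill a call up. It gives the time, the measured TCP pose, the force, the opening and the grip force at its end, in the units of the state.
- bot.get_obs(): the state, without advancing time (a new reading comes with each control period).
- bot.camera(name): name is "scene" or "side" or "wrist"; returns a dict with "pixels" (480x640x3 uint8, blue, green, red), "range_z" (480x640 float32, m along the optical axis (not along the pixel's ray), 0 where there is no reading), "mtx" (3x3 intrinsics, pixels), "D" ([k1, k2, p1, p2, k3] as OpenCV has them; the pictures are not rectified), "eye" and "attitude" of the camera in the world. Camera axes: x right, y down, z forward; pixel columns grow to the right and rows downward; lengths in m; the calibration is good to about 2 mm. A picture is of the moment at which its call begins.
- bot.job_done(): hands the job in; it is judged then, once.
Trained networks look in a picture, given as the dict that the camera call returned (one of the last four; its "shot" number tells which), for a name from the list of things; names that differ only in an ending like _2 or _b are one class to them, and where a whole thing is asked for, a point or a joint stands for the part that bears it (a point fixed in the world has none). Each returns a list of dicts, best first, with "p" (0 to 1); they miss things now and then, are a little off and sometimes report something else, mostly with a low value. They report only what shows in the picture. A call takes as long as a camera call. They do not tell look-alikes from the thing itself.
- bot.find_in(picture, name): "xyz" ([x, y, z] in m, in the coordinates of the camera as it stood for that picture, good to about 4 mm: the middle of the surface that is visible of it).
- bot.regions_of(picture, name): "mask" (480x640 bool, what is visible of it).
- bot.place_of(picture, name): "xyz" ([x, y, z] in m, in the coordinates of the camera as it stood for that picture, good to about 4 mm: a listed point, or the origin of a listed thing).
The state is a dict: "clock": time; "joint_pos": joint angles; "joint_vel": joint speeds; "tau": joint torques, N m; "eef_pos": TCP position; "tool_rot": TCP orientation; "ft_force": force on the tool from outside, world axes, zero at the start; "ft_torque": the same for the moment, N m; "grip_width": finger opening in m; "grasp_force": force on a finger pad.
Only numpy, scipy, OpenCV 4.12 (cv2) and the standard library are available. Lean on these libraries where they do the work, as an engineer would, in place of code of your own. Each camera call takes 0.05 s, during which the arm holds its last target. There are 200 camera calls.

## Working session

There is one attempt and no reset: what is moved stays moved. The work goes in short steps, Python scripts to look and compute and a tool call to move; the robot and the scene stay as the last step left them, time stands still between calls to the robot, and variables do not carry over. Pictures are saved under pics/ and viewed, at most 10 in all, crops included, and the job is handed in when it is done.

Besides the shell and the picture viewer there is one more tool, called after "Emit:" as name(argument=value, ...) on one line, values as JSON. carry_out: Moves the arm, as the interface text tells. Its arguments: {"type":"object","properties":{"increments":{"type":"array","items":{"type":"number"}}},"required":["increments"]}

```bash
mkdir -p pics; cat > h.py <<'E'
import numpy as np, cv2
from scipy.spatial.transform import Rotation as R
from workcell import bot
def att(c):
    a=np.array(c["attitude"],float)
    return a if a.shape==(3,3) else R.from_quat(a).as_matrix()
def w(c,p): return att(c)@np.array(p,float)+np.array(c["eye"])
def cloud(c,mask=None):
    z=c["range_z"]; m=z>0
    if mask is not None: m&=mask
    v,u=np.nonzero(m)
    n=cv2.undistortPoints(np.stack([u,v],1).astype(float)[:,None],c["mtx"],c["D"])[:,0]
    d=z[v,u].astype(float)
    return np.c_[n*d[:,None],d]@att(c).T+np.array(c["eye"]),u,v
E
python3 - <<'E'
from h import *
o=bot.get_obs(); print({k:np.round(v,3) for k,v in o.items()})
for n in("scene","side"):
    c=bot.camera(n); cv2.imwrite(f"pics/{n}.png",c["pixels"]); print(n,c["eye"],c["attitude"])
    for t in("press_a","stop_a","paddle_a","blank_center","guard_a","glue","jar","mug"):
        print(t,[(round(d["p"],2),w(c,d["xyz"]).round(3).tolist()) for d in bot.place_of(c,t)])
E
```

```text
{'clock': np.float64(0.0), 'joint_pos': array([1.186, 0.241, 0.004, 1.335, 0.   , 1.571]), 'joint_vel': array([-0.002, -0.001,  0.001,  0.   , -0.001, -0.001]), 'tau': array([-1.0000e-03, -3.7232e+01,  2.5241e+01,  1.7000e-02,  0.0000e+00,
       -0.0000e+00]), 'eef_pos': array([0.187, 0.463, 0.23 ]), 'tool_rot': array([ 0.191,  0.982, -0.001, -0.   ]), 'ft_force': array([0.075, 1.085, 0.207]), 'ft_torque': array([ 0.096, -0.03 ,  0.018]), 'grasp_force': np.float64(0.0), 'grip_width': np.float64(0.086)}
scene [1.56212889 0.39107901 0.99438939] [ 0.48793658  0.75722935 -0.36606721 -0.23348749]
press_a [(0.84, [0.635, -0.192, 0.002]), (0.75, [0.599, 0.147, -0.0]), (0.74, [0.404, -0.452, 0.001])]
stop_a [(0.72, [0.729, -0.182, 0.023])]
paddle_a [(0.57, [0.688, -0.186, 0.134]), (0.51, [0.806, 0.024, -0.001]), (0.21, [0.637, -0.194, 0.001])]
blank_center [(0.87, [0.277, -0.219, 0.004]), (0.71, [0.384, -0.621, 0.011]), (0.66, [0.592, -0.201, 0.023])]
guard_a [(0.67, [0.638, -0.194, 0.0])]
glue [(0.62, [0.808, 0.026, -0.001]), (0.18, [0.292, 0.385, 0.003])]
jar [(0.5, [0.597, -0.001, 0.001])]
mug [(0.83, [0.403, -0.453, -0.0])]
side [ 0.28570075 -1.38601179  1.56230516] [ 0.93100026 -0.08478317  0.03293911 -0.35350437]
press_a [(0.81, [0.599, 0.147, -0.003]), (0.8, [0.634, -0.195, -0.001])]
stop_a [(0.77, [0.732, -0.182, 0.017]), (0.65, [0.805, 0.023, 0.001])]
paddle_a [(0.75, [0.677, -0.186, 0.134])]
blank_center [(0.83, [0.273, -0.22, 0.008]), (0.81, [0.591, -0.198, 0.022]), (0.67, [0.38, -0.625, 0.011])]
guard_a [(0.9, [0.638, -0.193, -0.004])]
glue [(0.69, [0.591, -0.201, 0.022]), (0.61, [0.805, 0.028, -0.001]), (0.5, [0.676, -0.189, 0.133])]
jar [(0.53, [0.591, -0.002, -0.0])]
mug []
```

View pics/scene.png

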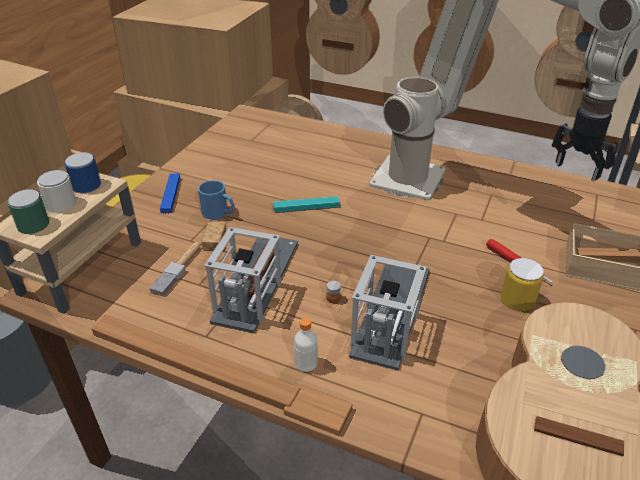

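View pics/side.png

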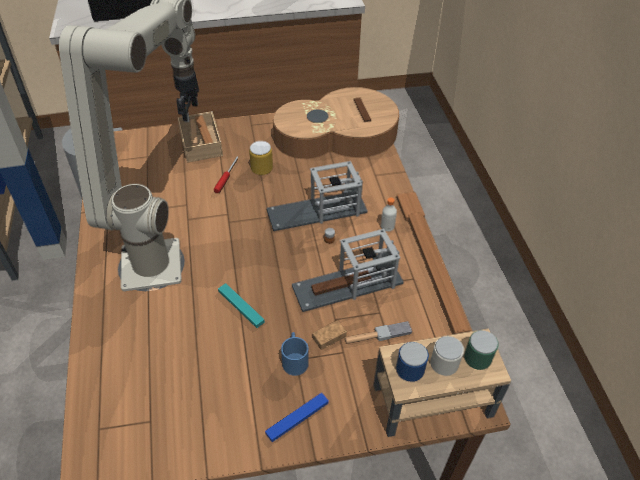

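The scene view shows the loaded press at about (245,275) and the empty one at (390,305). In the side view, press_a is at (365,265) with the dark blank at (330,285). The teal and blue bars are look-alikes. Next I'll refine the pose from depth.

```bash
python3 - <<'E'
from h import *
G=[];B=[]
for n in("side","scene"):
    c=bot.camera(n); P,u,v=cloud(c)
    px=c["pixels"][v,u].astype(int)
    near=np.hypot(P[:,0]-.635,P[:,1]+.193)<.22
    g=P[near&(abs(P[:,2]-.15)<.006)]
    r=cv2.minAreaRect(g[:,:2].astype(np.float32)); print(n,"guard",len(g),r, np.median(g[:,2]))
    b=P[near&(abs(P[:,2]-.012)<.004)&(P[:,0]<.6)]
    rb=cv2.minAreaRect(b[:,:2].astype(np.float32)); print("base",len(b),rb)
    m=near&(P[:,2]>.024)&(P[:,2]<.036)&(P[:,0]<.6)&(px[:,2]>px[:,0]+12)
    t=P[m]; print("blank",len(t),cv2.minAreaRect(t[:,:2].astype(np.float32)) if len(t)>5 else '',np.median(t[:,2]) if len(t) else '')
    print(cv2.fitLine(t[:,:2].astype(np.float32),cv2.DIST_L2,0,.01,.01).ravel() if len(t)>5 else '')
    for nm in("paddle_a","stop_a","press_a"): 
        print(nm,[(round(d["p"],2),w(c,d["xyz"]).round(3).tolist()) for d in bot.place_of(c,nm)][:3])
E
```

```text
side guard 705 ((0.6789600253105164, -0.18926796317100525), (0.14949147403240204, 0.13492193818092346), 8.32812213897705) 0.1495047599198771
base 822 ((0.5127540826797485, -0.19779528677463531), (0.17401671409606934, 0.4209147095680237), 0.40933579206466675)
blank 423 ((0.5503550171852112, -0.19898110628128052), (0.3861521780490875, 0.09979433566331863), 79.73487854003906) 0.028955615977166005
[ 0.08337436  0.9965183   0.546065   -0.2674566 ]
paddle_a [(0.67, [0.674, -0.188, 0.135])]
stop_a [(0.57, [0.403, -0.457, -0.0])]
press_a [(0.92, [0.599, 0.146, -0.0]), (0.85, [0.633, -0.196, -0.002])]
scene guard 1231 ((0.6802545189857483, -0.1887941062450409), (0.15367752313613892, 0.1283128559589386), 8.483121871948242) 0.1503665508659161
base 726 ((0.5166689157485962, -0.1937129944562912), (0.4238277077674866, 0.16599559783935547), 89.95097351074219)
blank 301 ((0.5491778254508972, -0.2909117043018341), (0.21602217853069305, 0.09151159971952438), 87.02547454833984) 0.03024920745641002
[ 0.10584051  0.9943831   0.54696643 -0.31760493]
paddle_a [(0.93, [0.685, -0.188, 0.135])]
stop_a [(0.85, [0.73, -0.182, 0.019]), (0.17, [0.686, -0.187, 0.134])]
press_a [(0.75, [0.806, 0.027, -0.001]), (0.72, [0.636, -0.194, 0.0]), (0.65, [0.598, 0.15, -0.002])]
```

Emit:
carry_out(increments=[0,0,0,0,-0.1,0,0,0,0,-0.1,0,0,0,0,-0.1,0,0,0,0,-0.1,0,0,0,0,-0.1])

```text
clock: 1.92
eef_pos: [0.1877, 0.4634, 0.2313]
tool_rot: [-0.059, 0.998, -0.0, 0.0]
ft_force: [0.1, -0.1, 0.1]
grip_width: 0.0001
grasp_force: 0.0
```

Emit:
carry_out(increments=[0,0,0,0,-0.025,0,-1.2,-5,0,0,0,-1.2,-5,0,0,0,-1.2,-5,0,0,0,-1.2,-5,0,0])

```text
clock: 2.55
eef_pos: [0.2636, 0.2707, 0.2314]
tool_rot: [-0.07, 0.998, 0.0, 0.0]
ft_force: [0.1, -0.2, 0.1]
grip_width: 0.0001
grasp_force: 0.0
```

Emit:
carry_out(increments=[0,-1.2,-5,0,0,0,-1.2,-5,0,0,0,-1.2,-5,0,0,0,-1.2,-5,0,0,0,-1.2,-5,0,0])

```text
clock: 3.18
eef_pos: [0.3581, 0.0313, 0.2317]
tool_rot: [-0.07, 0.998, 0.0, 0.001]
ft_force: [0.4, 1.0, 0.1]
grip_width: -0.0001
grasp_force: 0.0
```

Emit:
carry_out(increments=[0,-1.2,-5,0,0,0,-1.2,-5,0,0,0,-1.2,-5,0,0,0,-1.8,-5,0,0,0,-1.2,-6.0,0,0])

```text
clock: 3.8
eef_pos: [0.4601, -0.2167, 0.2315]
tool_rot: [-0.07, 0.998, 0.0, 0.001]
ft_force: [0.8, 0.4, -0.2]
grip_width: -0.0001
grasp_force: 0.0
```

```bash
cat >> h.py <<'E'
def press(P,o,yaw):
    c,s=np.cos(yaw),np.sin(yaw); d=P[...,:2]-np.array(o)
    return np.stack([d@[c,s],d@[-s,c],P[...,2]],-1)
E
python3 - <<'E'
from h import *
o=bot.get_obs(); print(o["clock"],o["eef_pos"].round(4),o["tool_rot"].round(4),o["joint_pos"].round(2))
c=bot.camera("wrist"); cv2.imwrite("pics/w1.png",c["pixels"])
for nm in("paddle_a","stop_a","press_a","blank_center"): 
    print(nm,[(round(d["p"],2),w(c,d["xyz"]).round(3).tolist()) for d in bot.place_of(c,nm)][:3])
P,u,v=cloud(c); px=c["pixels"][v,u].astype(int)
q=press(P,(.635,-.195),.142)
t=(abs(q[:,2]-.03)<.006)&(abs(q[:,1])<.03)&(q[:,0]<-.03)&(q[:,0]>-.2)
Q=q[t]; print(len(Q),np.percentile(Q,[1,50,99],axis=0).round(4) if len(Q) else '')
if len(Q)>9: print(cv2.minAreaRect(Q[:,:2].astype(np.float32)))
b=q[(abs(q[:,2]-.012)<.005)&(abs(q[:,1])<.08)&(q[:,0]<-.03)&(q[:,0]>-.25)]
if len(b)>9: print('base',len(b),np.percentile(b,[1,50,99],axis=0).round(4),cv2.minAreaRect(b[:,:2].astype(np.float32)))
E
```

```text
3.8 [ 0.4601 -0.2167  0.2315] [-6.990e-02  9.976e-01  0.000e+00  5.000e-04] [-0.44  0.26  0.03  1.34  0.   -0.58]
paddle_a [(0.67, [0.598, 0.002, -0.002])]
stop_a [(0.96, [0.729, -0.186, 0.022]), (0.46, [0.6, 0.002, -0.001])]
press_a [(0.72, [0.598, 0.141, 0.0])]
blank_center [(0.73, [0.272, -0.227, 0.008])]
1193 [[-0.137  -0.0179  0.0247]
 [-0.1148 -0.0022  0.0301]
 [-0.0853  0.0133  0.0319]]
((-0.10728925466537476, -0.0023761317133903503), (0.059934522956609726, 0.03191208466887474), 0.6886999607086182)
base 8838 [[-0.1892 -0.0562  0.0101]
 [-0.1392 -0.0045  0.0122]
 [-0.037   0.0515  0.0152]] ((-0.1098799780011177, -0.002602130174636841), (0.160130575299263, 0.11043067276477814), 0.5537876486778259)
```

View pics/w1.png

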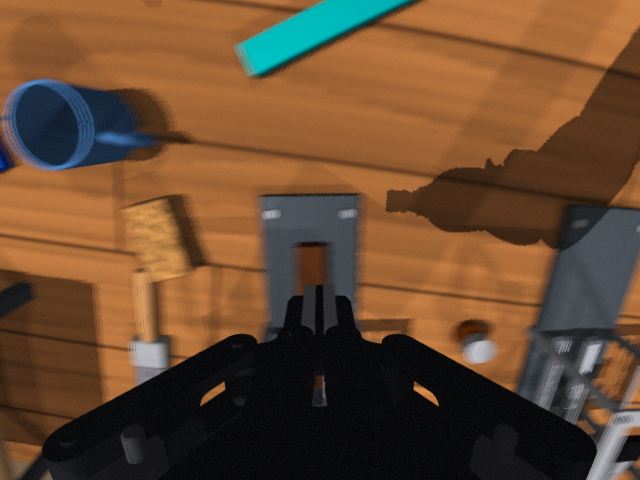

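The wrist view is slightly motion blurred. It shows the blank's near end at about (312,245), centred on the base plate, with the closed fingertips at (320,290). I'll measure the closed gripper's profile and refine the press axes.

```bash
python3 - <<'E'
from h import *
o=bot.get_obs(); c=bot.camera("wrist"); P,u,v=cloud(c)
T=R.from_quat(o["tool_rot"]); t=T.inv().apply(P-o["eef_pos"])
print(o["eef_pos"].round(4))
for a in range(-120,10,10):
    s=t[(t[:,2]>a/1e3)&(t[:,2]<=(a+10)/1e3)&(abs(t[:,1])<.08)&(abs(t[:,0])<.06)]
    if len(s)>3: print(a,len(s),np.percentile(s[:,:2],[1,99],axis=0).round(3).tolist())
q=press(P,(.635,-.196),.150)
b=q[(abs(q[:,2]-.012)<.005)&(abs(q[:,1])<.08)&(q[:,0]<-.03)&(q[:,0]>-.25)]
print('base',cv2.minAreaRect(b[:,:2].astype(np.float32)))
for lo in np.arange(-.185,-.05,.03):
    s=b[(b[:,0]>lo)&(b[:,0]<lo+.03)]; print(lo.round(3),len(s),np.percentile(s[:,1],[.5,99.5]).round(4))
Q=q[(abs(q[:,2]-.03)<.006)&(abs(q[:,1])<.03)&(q[:,0]<-.03)&(q[:,0]>-.2)]
print('blank',cv2.minAreaRect(Q[:,:2].astype(np.float32)),np.percentile(Q[:,0],[.3,1,99]))
for n in("scene","side"):
    c=bot.camera(n); P,u,v=cloud(c); q=press(P,(.635,-.196),.150)
    g=q[(abs(q[:,2]-.15)<.005)&(abs(q[:,0]-.045)<.1)&(abs(q[:,1])<.09)]
    print(n,np.percentile(g,[1,99],axis=0).round(4).tolist(),cv2.minAreaRect(g[:,:2].astype(np.float32)))
    px=c["pixels"]
    d=q[(abs(q[:,2]-.134)<.01)&(abs(q[:,0]-.045)<.03)&(abs(q[:,1])<.03)]; print('paddle',len(d),d.mean(0).round(4),np.percentile(d,[2,98],axis=0).round(4).tolist())
E
```

```text
[ 0.4587 -0.2151  0.2309]
-110 1169 [[0.019, -0.02], [0.021, 0.018]]
-100 13053 [[0.004, -0.059], [0.021, 0.058]]
-90 17366 [[0.002, -0.06], [0.018, 0.058]]
-80 12191 [[-0.008, -0.053], [0.018, 0.052]]
-70 6114 [[-0.008, -0.046], [0.018, 0.045]]
-60 7257 [[-0.008, -0.038], [0.014, 0.037]]
-50 2476 [[-0.008, -0.032], [0.015, 0.03]]
-40 991 [[-0.01, -0.013], [0.013, 0.012]]
-30 817 [[0.007, -0.014], [0.012, 0.012]]
-20 688 [[0.007, -0.014], [0.012, 0.012]]
-10 262 [[0.007, -0.013], [0.012, 0.011]]
base ((-0.11013015359640121, -0.0006723403930664062), (0.15968550741672516, 0.1103656142950058), 0.07014698535203934)
-0.185 2608 [-0.0543  0.0535]
-0.155 2207 [-0.0552  0.0538]
-0.125 1567 [-0.055   0.0537]
-0.095 1295 [-0.0542  0.0542]
-0.065 526 [-0.0543  0.0544]
blank ((-0.10860031098127365, -0.0007356368005275726), (0.031283244490623474, 0.057672567665576935), 89.74813079833984) [-0.13703715 -0.13685289 -0.08355995]
scene [[-0.0265, -0.0622, 0.1458], [0.1206, 0.0639, 0.1541]] ((0.046163324266672134, 0.0006797686219215393), (0.15265889465808868, 0.1291079968214035), 0.3325227200984955)
paddle 229 [0.0507 0.0021 0.1355] [[0.0304, -0.0158, 0.1271], [0.0731, 0.0189, 0.1415]]
side [[-0.0287, -0.0647, 0.1452], [0.1175, 0.065, 0.1548]] ((0.044770747423172, 0.00036019831895828247), (0.14987072348594666, 0.13337714970111847), 0.5450065732002258)
paddle 130 [ 0.0456 -0.0021  0.135 ] [[0.0265, -0.0214, 0.1258], [0.0704, 0.0174, 0.1422]]
```

Emit:
carry_out(increments=[0,0,-0.8,0,-0.01,0,0,0,5,0,0,0,0,5,0,0,0,0,5,0,0,0,0,3,0])

```text
clock: 4.82
eef_pos: [0.459, -0.2223, 0.0491]
tool_rot: [-0.076, 0.997, 0.001, -0.001]
ft_force: [0.7, -1.2, 0.4]
grip_width: -0.0002
grasp_force: 0.0
```

Emit:
carry_out(increments=[0,0,0,1.5,0,0,0,0,1,0,0,0,0,0.5,0,0,0,0,0,0,0,0,0,0,0])

```text
clock: 5.45
eef_pos: [0.461, -0.2236, 0.0222]
tool_rot: [-0.075, 0.997, -0.0, 0.001]
ft_force: [0.5, -0.4, -0.1]
grip_width: 0.0
grasp_force: 0.0
```

Emit:
carry_out(increments=[0,0,0,0.4,0,0,-1,0,0,0,0,-1,0,0,0,0,-0.7,0,0,0,0,-0.5,0,0,0])

```text
clock: 6.08
eef_pos: [0.4923, -0.2183, 0.0172]
tool_rot: [-0.075, 0.997, -0.0, -0.0]
ft_force: [-1.3, -0.3, 1.1]
grip_width: -0.0002
grasp_force: 0.8
```

Emit:
carry_out(increments=[0,-0.5,0,0,0,0,-0.5,0,0,0,0,-0.5,0,0,0,0,-0.5,0,0,0,0,-0.5,0,0,0])

```text
clock: 6.7
eef_pos: [0.517, -0.2146, 0.0173]
tool_rot: [-0.075, 0.997, 0.0, -0.0]
ft_force: [-0.9, -1.1, -0.4]
grip_width: 0.0002
grasp_force: 0.2
```

Emit:
carry_out(increments=[0,-0.3,0,0,0,0,-0.3,0,0,0,0,-0.2,0,0,0,0,0,0,0,0,0,0,0,0,0])

```text
clock: 7.32
eef_pos: [0.5248, -0.2135, 0.0174]
tool_rot: [-0.075, 0.997, -0.0, 0.0]
ft_force: [-0.4, -0.7, -0.2]
grip_width: -0.0
grasp_force: 0.0
```

Emit:
carry_out(increments=[0,-0.15,0,0,0,0,-0.15,0,0,0,0,-0.1,0,0,0,0,0,0,0,0,0,0,0,0,0])

```text
clock: 7.95
eef_pos: [0.5287, -0.2129, 0.0173]
tool_rot: [-0.075, 0.997, -0.0, 0.0]
ft_force: [-1.0, -0.2, 0.2]
grip_width: -0.0003
grasp_force: 0.4
```

Emit:
carry_out(increments=[0,-0.1,0,0,0,0,0,0,0,0,0,-0.1,0,0,0,0,0,0,0,0,0,0,0,0,0])

```text
clock: 8.57
eef_pos: [0.5307, -0.2125, 0.0173]
tool_rot: [-0.075, 0.997, 0.0, 0.0]
ft_force: [-1.7, -0.7, -0.3]
grip_width: 0.0001
grasp_force: 0.2
```

Emit:
carry_out(increments=[0,-0.1,0,0,0,0,0,0,0,0,0,0,0,0,0,0,0,0,0,0,0,0,0,0,0])

```text
clock: 9.2
eef_pos: [0.5312, -0.2124, 0.0172]
tool_rot: [-0.075, 0.997, 0.0, -0.0]
ft_force: [-2.4, 0.0, 0.7]
grip_width: -0.0002
grasp_force: 1.2
```

Emit:
carry_out(increments=[0,-0.1,0,0,0,0,0,0,0,0,0,0,0,0,0,0,0,0,0,0,0,0,0,0,0])

```text
clock: 9.82
eef_pos: [0.5313, -0.2124, 0.0173]
tool_rot: [-0.075, 0.997, -0.0, -0.001]
ft_force: [-4.5, -0.9, 3.0]
grip_width: 0.0001
grasp_force: 2.6
```

Emit:
carry_out(increments=[0,-0.15,0,0,0,0,-0.15,0,0,0,0,0,0,0,0,0,0,0,0,0,0,0,0,0,0])

```text
clock: 10.45
eef_pos: [0.5313, -0.2124, 0.0172]
tool_rot: [-0.074, 0.997, -0.0, -0.004]
ft_force: [-12.1, -2.1, 8.4]
grip_width: 0.0002
grasp_force: 6.1
```

```bash
python3 - <<'E'
from h import *
c=bot.camera("side"); cv2.imwrite("pics/s2.png",cv2.resize(c["pixels"][220:320,270:420],None,fx=4,fy=4,interpolation=cv2.INTER_CUBIC))
for nm in("blank_center","stop_a"):
  print(nm,[(round(d["p"],2),press(w(c,d["xyz"]),(.635,-.196),.151).round(3).tolist()) for d in bot.place_of(c,nm)][:3])
E
```

```text
blank_center [(0.96, [-0.317, -0.387, 0.014]), (0.88, [-0.0, 0.006, 0.022]), (0.82, [-0.366, 0.03, 0.008])]
stop_a [(0.65, [0.099, 0.0, 0.018])]
```

View pics/s2.png

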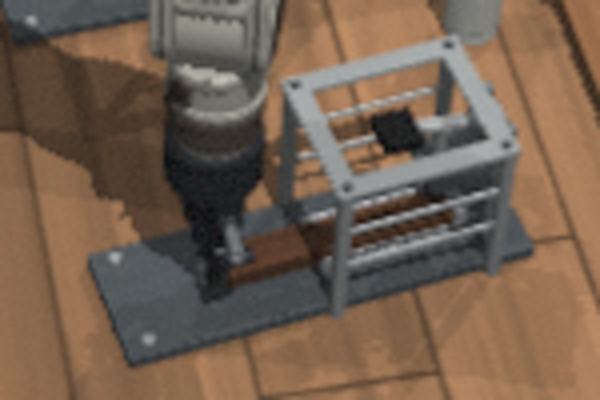

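The crop shows the blank inside the channel against the stop, with the fingertips at its near end at about (215,285). The fingers stopped solidly at 12 N and the network puts the blank at x = 0.000, so it is home. I'll back off and rise.

Emit:
carry_out(increments=[0,1,0,0,0,0,1.5,0,0,0,0,1,0,0,0,0,0,0,-3,0,0,0,0,-5,0])

```text
clock: 11.22
eef_pos: [0.4996, -0.2164, 0.0964]
tool_rot: [-0.075, 0.997, 0.001, -0.001]
ft_force: [1.0, -0.2, -0.0]
grip_width: 0.0
grasp_force: 0.0
```

Emit:
carry_out(increments=[0,0,0,-5,0,0,0,0,-5,0,0,0,0,-4,0,0,0,0,0,0,0,0,0,0,0])

```text
clock: 11.85
eef_pos: [0.5009, -0.2169, 0.2369]
tool_rot: [-0.075, 0.997, 0.0, 0.0]
ft_force: [-0.3, 0.9, -0.0]
grip_width: -0.0001
grasp_force: 0.0
```

```bash
python3 - <<'E'
from h import *
for n in("side","scene"):
    c=bot.camera(n); P,u,v=cloud(c); q=press(P,(.635,-.196),.151)
    print(n)
    for nm in("blank_center","paddle_a"):
      print(nm,[(round(d["p"],2),press(w(c,d["xyz"]),(.635,-.196),.151).round(3).tolist()) for d in bot.place_of(c,nm)][:3])
    Q=q[(abs(q[:,2]-.03)<.005)&(abs(q[:,1])<.017)&(q[:,0]<-.03)&(q[:,0]>-.2)]; print('near end',len(Q),np.percentile(Q[:,0],[0,1,3]).round(4))
    d=q[(abs(q[:,2]-.134)<.01)&(abs(q[:,0]-.045)<.02)&(abs(q[:,1])<.02)]; print('paddle',len(d),d.mean(0).round(4))
o=bot.get_obs(); print(o["clock"],press(o["eef_pos"],(.635,-.196),.151),o["tool_rot"].round(4))
E
```

```text
side
blank_center [(0.92, [-0.362, 0.029, 0.009]), (0.63, [-0.001, 0.002, 0.021]), (0.62, [-0.315, -0.385, 0.012])]
paddle_a [(0.43, [0.042, 0.003, 0.135])]
near end 140 [-0.0961 -0.096  -0.0948]
paddle 114 [ 0.0435 -0.0024  0.1351]
scene
blank_center [(0.84, [-0.359, 0.029, 0.014]), (0.75, [-0.003, 0.0, 0.021]), (0.73, [-0.317, -0.383, 0.011])]
paddle_a [(0.85, [0.052, 0.001, 0.138]), (0.35, [0.098, -0.001, 0.019])]
near end 67 [-0.0926 -0.0921 -0.0911]
paddle 207 [0.0485 0.0026 0.136 ]
12.15 [-0.13619781 -0.00037193  0.23617946] [-7.500e-02  9.972e-01  5.000e-04 -9.000e-04]
```

Emit:
carry_out(increments=[0,-3,0,0,0,0,-5,0,0,0,0,-5,0,0,0,0,-3.5,0,0,0,0,-1.4,0,0,0])

```text
clock: 12.78
eef_pos: [0.6794, -0.1894, 0.2352]
tool_rot: [-0.076, 0.997, 0.0, -0.001]
ft_force: [-0.3, 0.5, -0.3]
grip_width: -0.0
grasp_force: 0.0
```

Emit:
carry_out(increments=[0,0,0,2,0,0,0,0,2,0,0,0,0,1.5,0,0,0,0,0,0,0,0,0,0,0])

```text
clock: 13.4
eef_pos: [0.6781, -0.1904, 0.1831]
tool_rot: [-0.075, 0.997, -0.0, 0.001]
ft_force: [-0.3, -0.1, 0.9]
grip_width: -0.0001
grasp_force: 0.0
```

```bash
python3 - <<'E'
from h import *
o=bot.get_obs(); print(o["clock"],press(o["eef_pos"],(.635,-.196),.151),o["tool_rot"].round(4),o["ft_force"].round(1))
for n in("scene",):
    c=bot.camera(n); cv2.imwrite("pics/s3.png",cv2.resize(c["pixels"][190:340,180:330],None,fx=4,fy=4,interpolation=cv2.INTER_CUBIC))
E
```

```text
13.4 [ 0.04348473 -0.00098864  0.18305841] [-7.500e-02  9.972e-01 -2.000e-04  5.000e-04] [-0.3 -0.1  0.9]
```

View pics/s3.png

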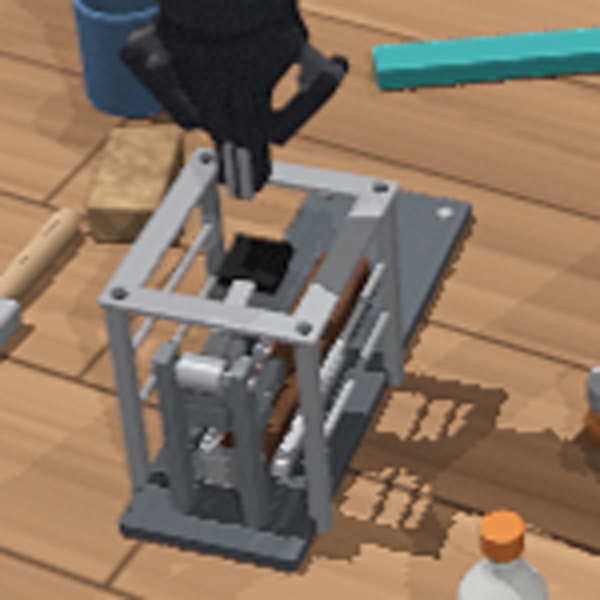

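The closed fingertips at about (240,185) hang above the paddle at (255,262), centred over the window. I'll go down.

Emit:
carry_out(increments=[0,0,0,1.5,0,0,0,0,1.5,0,0,0,0,1,0,0,0,0,0.5,0,0,0,0,0.5,0])

```text
clock: 14.08
eef_pos: [0.6777, -0.1904, 0.1326]
tool_rot: [-0.075, 0.997, -0.0, 0.0]
ft_force: [-2.2, -0.2, 4.0]
grip_width: -0.0002
grasp_force: 1.5
```

Emit:
carry_out(increments=[0,0,0,0.5,0,0,0,0,0.5,0,0,0,0,0.4,0,0,0,0,0.3,0,0,0,0,0.2,0])

```text
clock: 14.7
eef_pos: [0.6779, -0.1904, 0.1132]
tool_rot: [-0.075, 0.997, -0.0, 0.0]
ft_force: [-1.2, -1.8, 3.0]
grip_width: 0.0
grasp_force: 1.7
```

Emit:
carry_out(increments=[0,0,0,0.2,0,0,0,0,0.2,0,0,0,0,0.1,0,0,0,0,0,0,0,0,0,0,0])

```text
clock: 15.32
eef_pos: [0.6782, -0.1904, 0.1093]
tool_rot: [-0.075, 0.997, -0.0, 0.001]
ft_force: [-3.3, 0.2, 6.4]
grip_width: -0.0001
grasp_force: 3.2
```

Emit:
carry_out(increments=[0,0,0,0.2,0,0,0,0,0,0,0,0,0,0,0,0,0,0,0,0,0,0,0,0,0])

```text
clock: 15.95
eef_pos: [0.6783, -0.1904, 0.109]
tool_rot: [-0.075, 0.997, -0.001, 0.001]
ft_force: [-5.9, -0.4, 12.0]
grip_width: -0.0002
grasp_force: 6.2
```

Emit:
carry_out(increments=[0,0,0,0.2,0,0,0,0,0,0,0,0,0,0,0,0,0,0,0,0,0,0,0,0,0])

```text
clock: 16.58
eef_pos: [0.6784, -0.1905, 0.1088]
tool_rot: [-0.075, 0.997, -0.001, 0.002]
ft_force: [-8.0, 0.9, 17.5]
grip_width: -0.0002
grasp_force: 9.3
```

Emit:
carry_out(increments=[0,0,0,0.2,0,0,0,0,0,0,0,0,0,0,0,0,0,0,-0.5,0,0,0,0,-0.5,0])

```text
clock: 17.2
eef_pos: [0.6781, -0.1899, 0.1122]
tool_rot: [-0.075, 0.997, 0.0, 0.0]
ft_force: [-0.6, -0.9, -0.7]
grip_width: 0.0003
grasp_force: 0.0
```

Emit:
carry_out(increments=[0,0,0,-1,0,0,0,0,-2,0,0,0,0,-3,0,0,0,0,-4,0,0,0,0,-3,0])

```text
clock: 17.82
eef_pos: [0.6784, -0.1902, 0.244]
tool_rot: [-0.075, 0.997, -0.0, 0.001]
ft_force: [0.7, 0.2, 0.3]
grip_width: 0.0003
grasp_force: 0.0
```

Emit:
carry_out(increments=[0,3,0,0,0,0,5,0,0,0,0,5,0,0,0,0,4,0,0,0,0,0,0,0,0])

```text
clock: 18.45
eef_pos: [0.5073, -0.2159, 0.2427]
tool_rot: [-0.074, 0.997, 0.0, -0.0]
ft_force: [1.7, 0.4, 0.8]
grip_width: -0.0
grasp_force: 0.0
```

```bash
python3 - <<'E'
from h import *
for n in("side","scene"):
    c=bot.camera(n); P,u,v=cloud(c); q=press(P,(.635,-.196),.151)
    for nm in("blank_center","paddle_a"):
      print(nm,[(round(d["p"],2),press(w(c,d["xyz"]),(.635,-.196),.151).round(3).tolist()) for d in bot.place_of(c,nm)][:3])
    Q=q[(abs(q[:,2]-.03)<.005)&(abs(q[:,1])<.017)&(q[:,0]<-.03)&(q[:,0]>-.2)]; print('near end',len(Q),np.percentile(Q[:,0],[0,1,3]).round(4))
    d=q[(abs(q[:,2]-.115)<.03)&(abs(q[:,0]-.042)<.013)&(abs(q[:,1])<.013)]; print('paddle',len(d),np.median(d,0).round(4))
cv2.imwrite("pics/s4.png",cv2.resize(c["pixels"][190:340,180:330],None,fx=4,fy=4,interpolation=cv2.INTER_CUBIC))
o=bot.get_obs(); print(o["clock"],o["eef_pos"],o["ft_force"].round(1))
E
```

```text
blank_center [(0.85, [-0.361, 0.028, 0.006]), (0.83, [-0.001, 0.004, 0.021]), (0.59, [-0.316, -0.386, 0.008])]
paddle_a [(0.66, [0.041, 0.0, 0.107])]
near end 143 [-0.0969 -0.0958 -0.0942]
paddle 50 [0.0423 0.0026 0.1073]
blank_center [(0.9, [-0.315, -0.382, 0.008]), (0.5, [-0.001, 0.001, 0.021])]
paddle_a [(0.68, [0.049, -0.001, 0.108])]
near end 64 [-0.0925 -0.0924 -0.0916]
paddle 62 [ 0.0434 -0.0002  0.1086]
18.75 [ 0.51092205 -0.21556313  0.24200702] [ 0.5 -0.2  0.7]
```

View pics/s4.png

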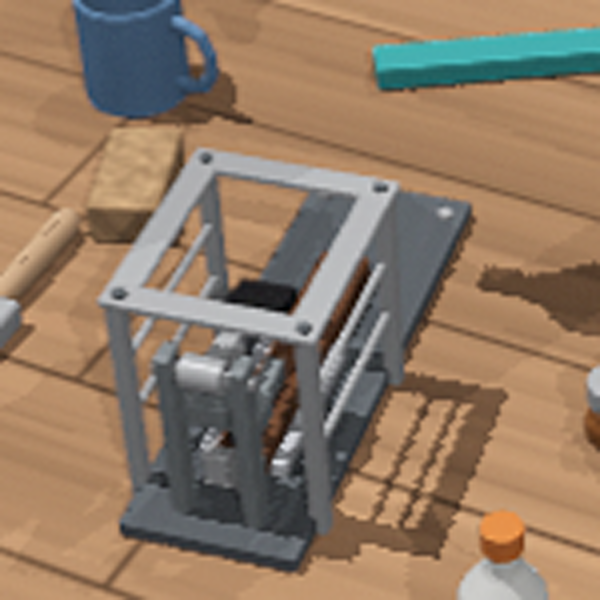

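The picture shows the paddle down at about (262,295), measured at z = 0.108. The blank is home, nothing else has moved, and the arm is clear, so I'll hand it in.

```bash
python3 -c "
from workcell import bot
print(bot.job_done())"
```

```text
the job is handed in; nothing more can be done
None
```

I pushed the blank home against the stop and pressed press_a's lever fully down, where it stayed (paddle at z ≈ 0.108 m); the arm finished clear of everything at about 19 s, and I handed the job in with no verdict returned.

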